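Third hand: hold the service plug pressed in its receptacle

ROBOT

A 7-joint arm with a two-finger parallel gripper is mounted at the origin on the work surface; the furniture and walls round the work are solid. World frame = base frame: x ahead of the robot, y to its left, z up, the work surface at z = 0. Lengths are in m, angles in rad, forces in N, time in s.
With the tool pointing down it reaches from about 0.425 to 0.875 m from the base axis. Payload 9.9 kg.
Tool frame: the origin (TCP) lies at the very end of the fingers, on their centre line; the grasp point (between the pads) lies 19 mm behind it; z points along the fingers, y is the line along which they close (so a half turn about z gives the same grasp; the last joint's range is limited). The gripper opens to 85 mm and grips with 20 to 120 N. Pads are 22 mm wide; open, the fingers measure 114 mm over their backs; the gripper's body (76 mm by 85 mm) begins 54 mm behind the grasp point. The pads swing forward as they close: fully open they stand 13 mm farther back than shut.
Start: joints at [-1.274, 0.576, 0.025, 1.437, -0.015, 1.129, -0.057], TCP at [0.251, 0.627, 0.231] pointing down, gripper open.
Joint ranges: [-2.76, 2.76], [-0.34, 2.15], [-1.52, 1.57], [0.19, 2.46], [-1.09, 4.23], [0.17, 1.99], [-2.82, 2.82]. Speed limits (rad/s): [2.22, 2.22, 3.01, 3.01, 3.14, 3.14, 3.14].

INTERFACE

Orientations are given as a unit quaternion [x, y, z, w].
In Python, from cell import ctrl gives the robot as it stands.
- The arm moves only by the tool apply_moves, never from a script. Its argument "increments" is a list of rows, each an object with "dp": the shift along the tool's x, y, z in cm, a list of three; "dr": the turn, a rotation vector about the tool's x, y, z in rad, a list of three; "gripper": the finger opening in cm, from 0 to 8.54. A call has exactly 8 rows; each row shifts and turns the commanded pose from where the row before left it, along the tool's axes as they then stand; what a row does not reach is not made up. A row lasts 1/12 s, in which the tool goes at most 41.7 mm and 7.16 degrees, less where a joint would pass 70% of its speed; a pose out of reach is approached as far as the arm can. A call with a gripper value outside its range is refused whole. The fingers move at their own pace and stop on an object; "grip_force" is the grip in N (left out, the last holds). Time passes only in rows, so rows that do not move let the fingers close, or fill a call up. It gives the time, the measured TCP pose, the force, the opening and the grip force at its end, in the units of the state.
- ctrl.get_state(): the state, without advancing time (a new reading comes with each control period).
- ctrl.capture(name): name is "scene" or "top" or "wrist"; returns (picture, depth): 400x640x3 uint8, blue, green, red; 400x640 float32, m along the optical axis (not along the pixel's ray), 0 where there is no reading.
- ctrl.camera_params(name): a dict with "fx", "fy", "cx", "cy" (pixels), "camera_from_world" (4x4, takes a point from world to camera coordinates); the wrist camera has in their place "tool_from_camera" (4x4, takes a point from camera to tool coordinates, whose origin is the TCP and whose axes are the flange's). Camera axes: x right, y down, z forward; pixel columns grow to the right and rows downward; lengths in m; the calibration is good to about 2 mm. A picture is of the moment at which its call begins: read the wrist's pose just before it. camera_params takes no time and is no camera call.
- ctrl.hand_in(): hands the job in; it is judged then, once.
Trained networks look in the newest picture that a camera, given by its name, has taken for a name from the list of things; names that differ only in an ending like _2 or _b are one class to them, and where a whole thing is asked for, a point or a joint stands for the part that bears it (a point fixed in the world has none). Each returns a list of dicts, best first, with "confidence" (0 to 1); they miss things now and then, are a little off and sometimes report something else, mostly with a low value. They report only what shows in the picture. A call takes as long as a camera call.
- ctrl.search_frame(camera, thing): "box" ([left, top, width, height] in pixels, round what is visible of it).
- ctrl.landmark_of(camera, thing): "centre" ([row, column] in pixels: a listed point, or the origin of a listed thing).
The state is a dict: "t": time; "joints": joint angles; "qvel": joint speeds; "tau": joint torques, N m; "tcp_pos": TCP position; "tcp_rot": TCP orientation; "force": force on the tool from outside, world axes, zero at the start; "wrist_torque": the same for the moment, N m; "grip_width": opening from 0.0 (shut) to 1.0 (fully open); "grip_force": force on a finger pad.
Only numpy, scipy, OpenCV 4.12 (cv2) and the standard library are available. Lean on these libraries where they do the work, as an engineer would, in place of code of your own. Each camera call takes 0.05 s, during which the arm holds its last target. There are 200 camera calls.

TASK

Refit the rust-orange service disconnect plug: pick it up (the loop handle on top is the place to hold it), lower it upright and square (either way round) into the black receptacle bolted to the pack, and press it down against the sprung contacts until its flange is flush with the receptacle's rim, which takes about 15 N. Be the mechanic's third hand: keep it pressed there steadily for at least 2 seconds so that the two retaining clips could be turned over the flange and screwed down, and finish while still holding and pressing it; do not let go. Go gently, since a knock or a push of more than 35 N on the receptacle bends the contacts, touch the receptacle only with the plug, do not tip the plug over, and leave the contactor, the connector half and the fuse link where they lie.

Things in the scene. Friction and masses are not known exactly. Their poses are not given: they have to be found in the camera images.
- service_plug: loose rust-orange service disconnect plug, 0.2 to 0.36 kg, upright. Origin: centre of underside; z up, x across the loop, y along it. Flange 50 (x) x 62 (y) x 16 mm high; body on it 36 x 48 mm up to 38 mm; on top a loop handle, posts at y = -24 and +24 mm. Fits the receptacle either way round (yaw or yaw + pi)
- plug_handle (a point): centre of the flat crossbar on top of the plug's loop, 67 mm above the plug's underside; axes as the plug. The bar is 20 mm wide in x, 56 mm long in y, from 64 to 70 mm height; open window 26 mm high under it. Take it from above across the 20 mm, fingers closing along the plug's x; a grip of 40 N does not slip
- receptacle: fixed black socket 70 (x) x 82 (y) mm on an aluminium flange 90 x 136 x 6 mm. Origin: centre of underside, on the work surface; z up, x and y as the plug's when seated. Place and yaw vary. At y = -50 and +50 mm stands a steel retaining clip, turned outward, top at 42 mm: leave the clips alone, the mechanic turns them
- receptacle_rim (a point): centre of the receptacle's mouth at rim height, 30 mm above its origin; axes as the receptacle. The pocket is 54 (x) x 66 (y) mm, 2 mm clear all round the plug's flange, with a 4 mm 45 degree lead-in bevel at the rim
- contact_block (a joint): travel (m) of the sprung contact block on the pocket's floor: 0 = free, top 10 mm below the rim; grows as the plug presses it down, hard stop at 0.012. The spring takes 3 N at 0 and 2 N more per mm (plug's weight included): at 0.006 it takes 15 N and the plug's flange top is flush with the rim
- contactor: bystander: loose black contactor, 70 x 60 x 63 mm, with two copper studs on top; origin at the centre of its underside
- connector_half: bystander: small loose black and grey connector half, 34 x 50 x 46 mm, with two pins; origin at the centre of its underside
- fuse_link: bystander: loose ceramic fuse, 30 x 110 x 30 mm, with brass feet, along its y; origin at the centre of its underside

How it is judged:
On the way, in this order (a step that is already met when the one before it is completed fails the run):
1. the plug is held by the fingers with its underside more than 45 mm above the work surface (height (world z) of service_plug above 0.045 m and contact force between the fingers and service_plug above 1 N), for 0.1 s.
2. the plug is upright in the receptacle and pressed with 10 to 20 N, steadily for 2 s (value of joint contact_block between 0.0035 and 0.0085 m and velocity of joint contact_block between -0.003 and 0.003 m/s and x of service_plug in the frame of receptacle between -0.0035 and 0.0035 m and y of service_plug in the frame of receptacle between -0.0035 and 0.0035 m and z of service_plug in the frame of receptacle between 0.0105 and 0.0175 m and angle between service_plug's own z axis and vertical below 0.08 rad and angle between the y axis of service_plug and the y axis of receptacle, either way round below 0.12 rad and linear speed of service_plug below 0.01 m/s and contact force between the fingers and service_plug above 5 N and contact force between service_plug and receptacle between 8 and 30 N), for 2 s.
At the end, for the whole second after the job is handed in: The fingers still press the plug (over 5 N): it is in the receptacle within 3.5 mm, upright within 4.5 degrees, square within 7, at rest, and presses the contact block 3.5 to 8.5 mm down (10 to 20 N; flange flush within 2.5 mm); total plug-receptacle force 8 to 30 N (all of step 2); the arm keeps its last pose, push and grip.
It fails at once if the plug is knocked or pushed on the receptacle with more than 35 N (contact force between service_plug and receptacle above 35 N).
It fails at once if the plug is tipped over (angle between service_plug's own z axis and vertical above 0.7 rad).
It fails at once if the fingers press the receptacle or its contacts (contact force between the fingers and receptacle above 3 N).
It fails at once if the contactor, the connector half or the fuse link is shifted by more than 15 mm (distance of any of contactor, connector_half, fuse_link from where it was at the start of the episode above 0.015 m).
It also fails if it takes over 45 s, if anything falls off the work surface, if the arm or the gripper's body presses on something with over 40 N, if the wrist force passes 120 N, or if a joint passes its speed limit or range.

## Working session

There is one attempt and no reset: what is moved stays moved. The work goes in short steps, Python scripts to look and compute and a tool call to move; the robot and the scene stay as the last step left them, time stands still between calls to the robot, and variables do not carry over. Pictures are saved under pics/ and viewed, at most 10 in all, crops included, and the job is handed in when it is done.

Besides the shell and the picture viewer there is one more tool, called as name(argument=value, ...) on one line, values as JSON. apply_moves: Moves the arm, as the interface text tells. Its arguments: {"type":"object","properties":{"increments":{"type":"array"},"grip_force":{"type":"number"}},"required":["increments"]}

```bash
mkdir -p pics; cat > h.py <<'E'
import numpy as np, cv2
from scipy.spatial.transform import Rotation as R
from cell import ctrl
def world(cam, st=None):
    p=ctrl.camera_params(cam)
    if cam=="wrist":
        T=np.eye(4);T[:3,:3]=R.from_quat(st["tcp_rot"]).as_matrix();T[:3,3]=st["tcp_pos"]
        return p,T@np.array(p["tool_from_camera"])
    return p,np.linalg.inv(np.array(p["camera_from_world"]))
def cloud(d,p,W):
    v,u=np.mgrid[:400,:640]
    c=np.stack([(u-p["cx"])/p["fx"]*d,(v-p["cy"])/p["fy"]*d,d],-1)
    return c@W[:3,:3].T+W[:3,3]
E
python3 - <<'E'
from h import *
s=ctrl.get_state(); print(s)
for c in("top","scene"):
    im,d=ctrl.capture(c); cv2.imwrite(f"pics/{c}0.png",im); np.save(c+"0.npy",d)
    p,W=world(c,s); P=cloud(d,p,W)
    for t in("service_plug","plug_handle","receptacle","receptacle_rim","contactor","connector_half","fuse_link"):
        for r in ctrl.landmark_of(c,t)[:1]:
            i,j=np.round(r["centre"]).astype(int); print(c,t,r, P[i,j].round(3))
E
```

```text
{'t': 0.0, 'joints': array([-1.27379749,  0.5764863 ,  0.02481383,  1.43792768, -0.0149873 ,
        1.12898752, -0.05653458]), 'qvel': array([ 6.82586099e-04, -8.10180577e-04,  2.90399238e-04,  1.86014060e-04,
       -3.94398516e-04, -2.98889794e-06, -3.88400665e-04]), 'tau': array([-1.40097334e-03, -7.65767455e+01,  2.24979781e+00, -2.85984457e+01,
        1.52309885e-02,  1.23882940e-02, -9.70535439e-06]), 'tcp_pos': array([0.25068427, 0.62623011, 0.23046582]), 'tcp_rot': array([ 1.89236284e-01,  9.81931244e-01, -8.04214900e-04, -1.14905631e-04]), 'force': array([-0.10103984,  0.2102423 ,  0.57311659]), 'wrist_torque': array([-0.01739353,  0.01782685,  0.02496338]), 'grip_force': 0.0, 'grip_width': 1.0003020531837268}
top service_plug {'centre': [250.7, 354.2], 'confidence': 0.77} [ 0.411 -0.359  0.07 ]
top plug_handle {'centre': [252.0, 356.6], 'confidence': 0.93} [ 0.409 -0.366  0.073]
top receptacle {'centre': [188.9, 273.7], 'confidence': 0.66} [ 0.557 -0.158  0.019]
top receptacle_rim {'centre': [187.8, 272.0], 'confidence': 0.83} [ 0.559 -0.154  0.023]
top contactor {'centre
[... 151 characters left out ...]
top fuse_link {'centre': [136.3, 310.4], 'confidence': 0.8} [ 0.694 -0.245  0.028]
scene service_plug {'centre': [286.4, 310.9], 'confidence': 0.71} [ 0.392 -0.373  0.035]
scene plug_handle {'centre': [266.0, 309.4], 'confidence': 0.97} [ 0.405 -0.359  0.069]
scene receptacle {'centre': [188.7, 280.9], 'confidence': 0.64} [ 0.551 -0.162  0.019]
scene receptacle_rim {'centre': [178.3, 278.6], 'confidence': 0.97} [ 0.573 -0.138  0.02 ]
scene contactor {'centre': [234.7, 368.4], 'confidence': 0.62} [ 0.544 -0.391  0.043]
scene connector_half {'centre': [274.7, 216.1], 'confidence': 0.64} [ 0.312 -0.209  0.015]
scene fuse_link {'centre': [171.6, 353.3], 'confidence': 0.88} [ 0.69  -0.252  0.015]
```

View pics/top0.png

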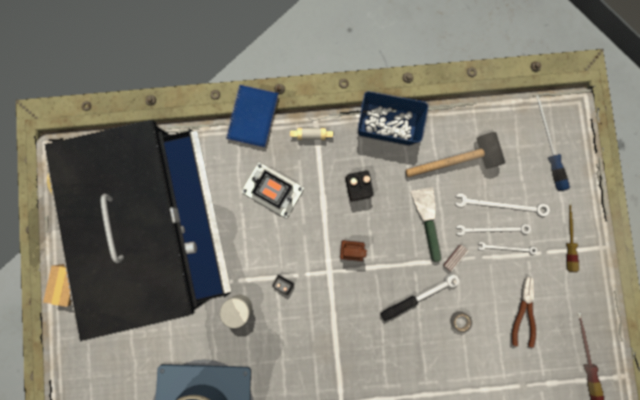

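View pics/scene0.png

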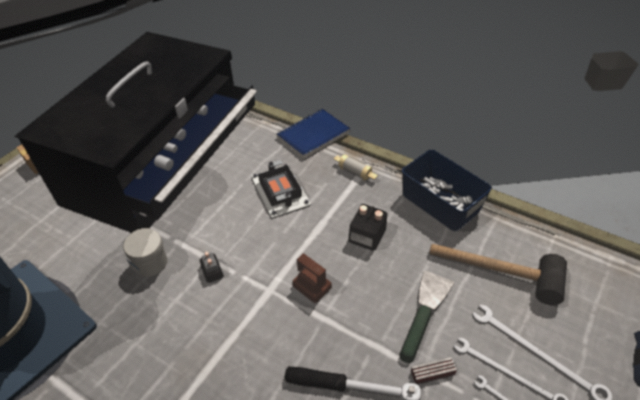

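The top view shows the plug at about (col 354, row 251), its long side near horizontal. The receptacle is at (273, 189), turned roughly 30°. A tall toolbox at the left stands between the arm's start and the work. Next I'll get yaws and obstacle heights.

```bash
python3 - <<'E'
from h import *
d=np.load("top0.npy"); im=cv2.imread("pics/top0.png"); p,W=world("top"); P=cloud(d,p,W)
def rect(m,n):
    q=P[m][:,:2].astype(np.float32); r=cv2.minAreaRect(q*1000); b=cv2.boxPoints(r)
    e=[b[1]-b[0],b[2]-b[1]]; l=max(e,key=np.linalg.norm)
    print(n,m.sum(),"c",np.round(r[0],1),"size",np.round(r[1],1),"long-axis yaw deg",np.degrees(np.arctan2(l[1],l[0]))%180, "z",np.percentile(P[m][:,2],[5,50,95]).round(3))
X,Y,Z=P[...,0],P[...,1],P[...,2]
near=lambda x,y,r:(np.hypot(X-x,Y-y)<r)&(d>0)
rect(near(.41,-.36,.06)&(Z>.055),"handle")
rect(near(.41,-.36,.07)&(Z>.008),"plug")
rect(near(.557,-.155,.06)&(Z>.022),"rec+clips")
rect(near(.557,-.155,.10)&(Z>.003),"rec all")
m=near(.557,-.155,.06)
hsv=cv2.cvtColor(im,cv2.COLOR_BGR2HSV)
rect(m&(hsv[...,1]>120)&(hsv[...,2]>100),"contacts")
# obstacles >0.1
h=(Z>.1)&(d>0)&(X>0)
n,l,s,c=cv2.connectedComponentsWithStats(h.astype(np.uint8))
for k in range(1,n):
    if s[k,4]>30:
        a=P[l==k]; print(s[k],a.min(0).round(2),a.max(0).round(2))
print(R.from_quat(ctrl.get_state()["tcp_rot"]).as_matrix().round(3)); print(ctrl.camera_params("wrist"))
E
```

```text
handle 203 c [ 408.  -360.7] size [54.8 20.1] long-axis yaw deg 86.04251 z [0.067 0.07  0.073]
plug 479 c [ 408.  -360.8] size [59.8 48.3] long-axis yaw deg 85.78676 z [0.014 0.038 0.072]
rec+clips 568 c [ 556.3 -153.5] size [113.3  69.9] long-axis yaw deg 61.77341 z [0.022 0.029 0.039]
rec all 1818 c [ 545.4 -152.6] size [172.6 163.5] long-axis yaw deg 10.042765 z [0.004 0.019 0.035]
contacts 152 c [ 557.1 -152.2] size [33.6 40. ] long-axis yaw deg 152.7182 z [0.018 0.02  0.023]
[   44   120   188   222 25883] [ 0.23 -0.08  0.1 ] [0.68 0.3  0.24]
[[-0.928  0.372  0.   ]
 [ 0.372  0.928  0.   ]
 [-0.     0.    -1.   ]]
{'fx': 328.90834979489966, 'fy': 328.90834979489966, 'cx': 322.53735215448023, 'cy': 205.9087053833639, 'tool_from_camera': array([[-8.75077731e-05, -9.56950593e-01, -2.90250848e-01,
         7.45412035e-02],
       [ 9.99999984e-01, -1.28473917e-04,  1.22085499e-04,
         4.90360099e-04],
       [-1.54119454e-04, -2.90250832e-01,  9.56950589e-01,
        -1.42701077e-01],
       [ 0.00000000e+00,  0.00000000e+00,  0.00000000e+00,
         1.00000000e+00]])}
```

```bash
python3 - <<'E'
from h import *
d=np.load("top0.npy"); p,W=world("top"); P=cloud(d,p,W)
X,Y,Z=[P[...,i] for i in range(3)]
print("rows x .45...75, cols y -.12...04 (max z, cm)")
for x in np.arange(.45,.75,.03):
    print(round(x,2),[int(100*max(Z[(abs(X-x)<.015)&(abs(Y-y)<.01)&(d>0)],default=-1)) for y in np.arange(-.14,.05,.02)])
E
```

```text
rows x .45...75, cols y -.12...04 (max z, cm)
0.45 [0, 0, 0, 0, 13, 13, 8, 8, 20, 20]
0.48 [0, 0, 0, 0, 0, 13, 13, 8, 20, 20]
0.51 [3, 0, 0, 0, 0, 13, 13, 8, 20, 20]
0.54 [3, 3, 3, 1, 0, 12, 13, 13, 8, 20]
0.57 [2, 4, 4, 1, 0, 0, 13, 13, 8, 20]
0.6 [3, 3, 3, 0, 0, 0, 13, 13, 8, 8]
0.63 [0, 1, 0, 0, 0, 0, 0, 13, 13, 8]
0.66 [1, 1, 1, 1, 0, 0, 0, 13, 13, 12]
0.69 [1, 1, 1, 1, 1, 1, 1, 0, 13, 0]
0.72 [1, 1, 1, 1, 1, 1, 0, 0, 0, 0]
```

apply_moves(increments=[{"dp": [0,-1.5,-3.5],"dr": [0,0,0],"gripper": 8.5},{"dp": [0,-1.5,-3.5],"dr": [0,0,0],"gripper": 8.5},{"dp": [0,-1.5,-3.5],"dr": [0,0,0],"gripper": 8.5},{"dp": [0,-1.5,-3.5],"dr": [0,0,0],"gripper": 8.5},{"dp": [-3.8,-0.12,0],"dr": [0,0,0.062],"gripper": 8.5},{"dp": [-3.8,-0.12,0],"dr": [0,0,0.062],"gripper": 8.5},{"dp": [-3.8,-0.12,0],"dr": [0,0,0.062],"gripper": 8.5},{"dp": [-3.8,-0.12,0],"dr": [0,0,0.062],"gripper": 8.5}])

```text
t: 1.47
tcp_pos: [0.3626, 0.4967, 0.3717]
tcp_rot: [0.31, 0.951, 0.0, 0.0]
force: [0.5, 0.6, -0.1]
grip_width: 0.997
grip_force: 0.0
```

apply_moves(increments=[{"dp": [-3.8,-0.12,0],"dr": [0,0,0.062],"gripper": 8.5},{"dp": [-3.8,-0.12,0],"dr": [0,0,0.062],"gripper": 8.5},{"dp": [-3.8,-0.12,0],"dr": [0,0,0.062],"gripper": 8.5},{"dp": [-3.8,-0.12,0],"dr": [0,0,0.062],"gripper": 8.5},{"dp": [-3.8,-0.12,0],"dr": [0,0,0.062],"gripper": 8.5},{"dp": [-3.8,-0.12,0],"dr": [0,0,0.062],"gripper": 8.5},{"dp": [-3.8,-0.12,0],"dr": [0,0,0.062],"gripper": 8.5},{"dp": [-3.8,-0.12,0],"dr": [0,0,0.062],"gripper": 8.5}])

```text
t: 2.13
tcp_pos: [0.5547, 0.2644, 0.3712]
tcp_rot: [0.534, 0.845, 0.0, 0.0]
force: [0.3, 0.2, -0.3]
grip_width: 0.994
grip_force: 0.0
```

apply_moves(increments=[{"dp": [-3.8,-0.12,0],"dr": [0,0,0.062],"gripper": 8.5},{"dp": [-3.8,-0.12,0],"dr": [0,0,0.062],"gripper": 8.5},{"dp": [-3.8,-0.12,0],"dr": [0,0,0.062],"gripper": 8.5},{"dp": [-3.8,-0.12,0],"dr": [0,0,0.062],"gripper": 8.5},{"dp": [-3.8,-0.12,0],"dr": [0,0,0.062],"gripper": 8.5},{"dp": [-3.8,-0.12,0],"dr": [0,0,0.062],"gripper": 8.5},{"dp": [-3.8,-0.12,0],"dr": [0,0,0.062],"gripper": 8.5},{"dp": [-3.8,-0.12,0],"dr": [0,0,0.062],"gripper": 8.5}])

```text
t: 2.8
tcp_pos: [0.6129, -0.031, 0.3713]
tcp_rot: [0.726, 0.688, 0.0, 0.0]
force: [-0.1, 0.2, -1.1]
grip_width: 0.997
grip_force: 0.0
```

```bash
cat > rec.py <<'E'
from h import *
import sys
def fit(P,m):
    r=cv2.minAreaRect((P[m][:,:2]*1000).astype(np.float32)); b=cv2.boxPoints(r)
    l=max([b[1]-b[0],b[2]-b[1]],key=np.linalg.norm)
    print(m.sum(),"c",np.round(r[0],1),"size",np.round(r[1],1),"yaw",np.degrees(np.arctan2(l[1],l[0]))%180)
def run(name,x,y,rad,zlo,zhi,pt):
    for _ in range(3): s=ctrl.get_state(); im,d=ctrl.capture("wrist")
    print(s["tcp_pos"],s["qvel"].round(3).max()); cv2.imwrite(f"pics/{name}.png",im)
    p,W=world("wrist",s); P=cloud(d,p,W); np.save(name,P)
    for r in ctrl.landmark_of("wrist",pt)[:2]:
        i,j=np.round(r["centre"]).astype(int); print(pt,r,P[i,j].round(4))
    m=(np.hypot(P[...,0]-x,P[...,1]-y)<rad)&(P[...,2]>zlo)&(P[...,2]<zhi)&(d>0)
    print(np.percentile(P[m][:,2],[5,50,95]).round(4))
    n,l,st,_=cv2.connectedComponentsWithStats(m.astype(np.uint8)); k=1+st[1:,4].argmax()
    fit(P,l==k)
    if 0: pass
    return im,d,P
E
python3 - <<'E'
from rec import *
im,d,P=run("wr1",.556,-.1535,.085,.023,.034,"receptacle_rim")
E
```

```text
[ 0.61187233 -0.03774057  0.37205157] 0.006
receptacle_rim {'centre': [231.0, 291.7], 'confidence': 0.64} [ 0.5551 -0.154   0.019 ]
[0.0251 0.0291 0.0313]
936 c [ 556.8 -154.2] size [91.9 70.1] yaw 61.70814
```

View pics/wr1.png

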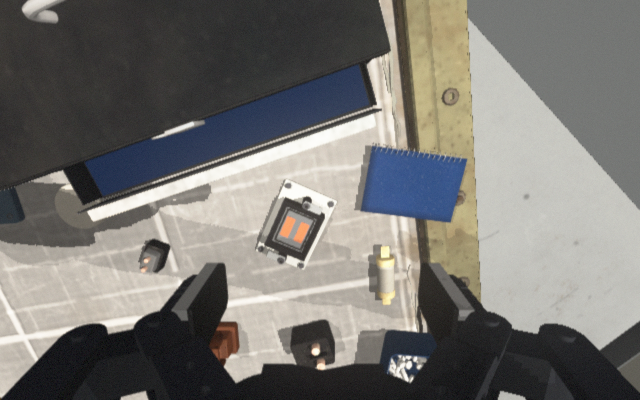

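apply_moves(increments=[{"dp": [-2.6,-1.56,1.25],"dr": [0,0,0],"gripper": 8.5},{"dp": [-2.6,-1.56,1.25],"dr": [0,0,0],"gripper": 8.5},{"dp": [-2.6,-1.56,1.25],"dr": [0,0,0],"gripper": 8.5},{"dp": [-2.6,-1.56,1.25],"dr": [0,0,0],"gripper": 8.5},{"dp": [-2.6,-1.56,1.25],"dr": [0,0,0],"gripper": 8.5},{"dp": [-2.6,-1.56,1.25],"dr": [0,0,0],"gripper": 8.5},{"dp": [-2.6,-1.56,1.25],"dr": [0,0,0],"gripper": 8.5},{"dp": [-2.6,-1.56,1.25],"dr": [0,0,0],"gripper": 8.5}])

```text
t: 3.67
tcp_pos: [0.4778, -0.23, 0.2709]
tcp_rot: [0.723, 0.691, 0.0, 0.0]
force: [0.9, -0.3, -0.2]
grip_width: 0.993
grip_force: 0.0
```

apply_moves(increments=[{"dp": [-2.6,-1.56,1.25],"dr": [0,0,0],"gripper": 8.5},{"dp": [-2.6,-1.56,1.25],"dr": [0,0,0],"gripper": 8.5},{"dp": [-2.6,-1.56,1.25],"dr": [0,0,0],"gripper": 8.5},{"dp": [-2.6,-1.56,1.25],"dr": [0,0,0.016],"gripper": 8.5},{"dp": [0,0,0],"dr": [0,0,0],"gripper": 6},{"dp": [0,0,0],"dr": [0,0,0],"gripper": 6},{"dp": [0,0,0],"dr": [0,0,0],"gripper": 6},{"dp": [0,0,0],"dr": [0,0,0],"gripper": 6}])

```text
t: 4.33
tcp_pos: [0.4118, -0.3301, 0.2216]
tcp_rot: [0.729, 0.685, 0.0, 0.0]
force: [0.6, 0.3, 0.7]
grip_width: 0.703
grip_force: 0.0
```

```bash
python3 - <<'E'
from rec import *
im,d,P=run("wr2",.408,-.361,.05,.058,.08,"plug_handle")
s=ctrl.get_state(); M=R.from_quat(s["tcp_rot"]).as_matrix(); print(M.round(4)); print(s["tcp_pos"],s["force"],s["grip_width"])
E
```

```text
[ 0.41158352 -0.33034294  0.22159937] 0.006
plug_handle {'centre': [222.5, 320.6], 'confidence': 0.72} [ 0.408  -0.3606  0.0704]
[0.0686 0.0703 0.0715]
1170 c [ 410.1 -358.5] size [55.5 19.3] yaw 86.1166
[[ 6.39e-02  9.98e-01  6.00e-04]
 [ 9.98e-01 -6.39e-02 -0.00e+00]
 [ 0.00e+00  6.00e-04 -1.00e+00]]
[ 0.41111864 -0.33074349  0.22155863] [-0.72438148 -0.12460425  0.24254396] 0.7025480248809136
```

View pics/wr2.png

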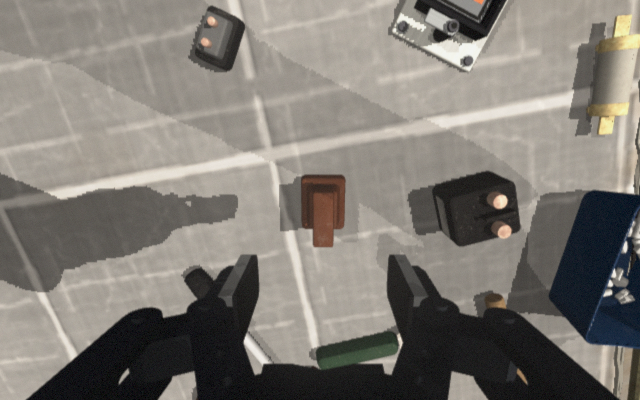

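apply_moves(increments=[{"dp": [-1.42,0,1],"dr": [0,0,0],"gripper": 6},{"dp": [-1.42,0,2],"dr": [0,0,0],"gripper": 6},{"dp": [0,0,3],"dr": [0,0,0],"gripper": 6},{"dp": [0,0,3],"dr": [0,0,0],"gripper": 6},{"dp": [0,0,2],"dr": [0,0,0],"gripper": 6},{"dp": [0,0,2],"dr": [0,0,0],"gripper": 6},{"dp": [0,0,1],"dr": [0,0,0],"gripper": 6},{"dp": [0,0,0.5],"dr": [0,0,0],"gripper": 6}])

```text
t: 5.2
tcp_pos: [0.4082, -0.3592, 0.0751]
tcp_rot: [0.73, 0.684, -0.0, -0.001]
force: [0.2, 0.7, 0.5]
grip_width: 0.701
grip_force: 0.0
```

apply_moves(increments=[{"dp": [0,0,1],"dr": [0,0,0],"gripper": 6},{"dp": [0,0,1],"dr": [0,0,0],"gripper": 6},{"dp": [0,0,0.7],"dr": [0,0,0],"gripper": 6},{"dp": [0,0,0.4],"dr": [0,0,0],"gripper": 6},{"dp": [0,0,0],"dr": [0,0,0],"gripper": 6},{"dp": [0,0,0],"dr": [0,0,0],"gripper": 4},{"dp": [0,0,0],"dr": [0,0,0],"gripper": 3},{"dp": [0,0,0],"dr": [0,0,0],"gripper": 3}])

```text
t: 5.87
tcp_pos: [0.4086, -0.3601, 0.0458]
tcp_rot: [0.73, 0.683, 0.0, 0.0]
force: [-0.2, 1.0, -0.6]
grip_width: 0.351
grip_force: 0.0
```

apply_moves(increments=[{"dp": [0,0,0],"dr": [0,0,0],"gripper": 0},{"dp": [0,0,0],"dr": [0,0,0],"gripper": 0},{"dp": [0,0,0],"dr": [0,0,0],"gripper": 0},{"dp": [0,0,0],"dr": [0,0,0],"gripper": 0},{"dp": [0,0,0],"dr": [0,0,0],"gripper": 0},{"dp": [0,0,0],"dr": [0,0,0],"gripper": 0},{"dp": [0,0,0],"dr": [0,0,0],"gripper": 0},{"dp": [0,0,0],"dr": [0,0,0],"gripper": 0}], grip_force=60)

```text
t: 6.53
tcp_pos: [0.409, -0.3601, 0.0458]
tcp_rot: [0.73, 0.683, 0.0, 0.001]
force: [2.1, 0.6, 6.5]
grip_width: 0.223
grip_force: 58.8
```

apply_moves(increments=[{"dp": [0,0,-0.5],"dr": [0,0,0],"gripper": 0},{"dp": [0,0,-1],"dr": [0,0,0],"gripper": 0},{"dp": [0,0,-2],"dr": [0,0,0],"gripper": 0},{"dp": [0,0,-2.5],"dr": [0,0,0],"gripper": 0},{"dp": [0,0,-3],"dr": [0,0,0],"gripper": 0},{"dp": [0,0,-3],"dr": [0,0,0],"gripper": 0},{"dp": [0,0,-2],"dr": [0,0,0],"gripper": 0},{"dp": [0,0,-1],"dr": [0,0,0],"gripper": 0}])

```text
t: 7.2
tcp_pos: [0.4085, -0.3606, 0.1984]
tcp_rot: [0.73, 0.683, 0.0, 0.002]
force: [0.3, 0.5, -4.0]
grip_width: 0.218
grip_force: 58.9
```

```bash
cat > held.py <<'E'
from h import *
for _ in range(3): s=ctrl.get_state(); im,d=ctrl.capture("wrist")
cv2.imwrite("pics/wr3.png",im)
p=ctrl.camera_params("wrist"); T=cloud(d,p,np.array(p["tool_from_camera"]))*1000
hsv=cv2.cvtColor(im,cv2.COLOR_BGR2HSV)
m=(hsv[...,0]<15)&(hsv[...,1]>110)&(d>0)&(T[...,2]<60)&(T[...,2]>-40)&(abs(T[...,0])<60)&(abs(T[...,1])<40)
print(m.sum())
for lo in range(-30,60,4):
    q=T[m&(T[...,2]>=lo)&(T[...,2]<lo+4)]
    if len(q)>8: print(lo,len(q),"x",np.percentile(q[:,0],[2,98]).round(1),"y",np.percentile(q[:,1],[2,98]).round(1),"z",q[:,2].mean().round(1))
print(s["tcp_pos"],R.from_quat(s["tcp_rot"]).as_matrix().round(4),s["force"])
E
python3 held.py
```

```text
8643
-30 178 x [-21.2  27. ] y [-6.3  7.2] z -26.2
-26 5093 x [-24.3  28.5] y [-9.4  8.8] z -24.8
-22 56 x [26.5 29.1] y [-9.2  9.4] z -20.9
-18 128 x [27.  28.4] y [-9.3  9.1] z -15.8
-14 129 x [26.7 28.3] y [-9.2  9.2] z -12.0
-10 103 x [ 8.8 28.3] y [-8.4 17.3] z -8.1
-6 89 x [11.7 28.3] y [-7.4 12.3] z -4.2
-2 58 x [26.6 28.3] y [-7.9  9.8] z -0.4
2 24 x [27.3 28.4] y [-7.7  9.3] z 3.7
6 297 x [ 7.1 28. ] y [-14.4  14.9] z 8.1
10 92 x [ 6.2 22.6] y [-14.8  15.8] z 11.8
14 73 x [ 8.6 23.4] y [-15.7  16.6] z 16.1
18 92 x [ 1.9 24.3] y [-16.3  17.4] z 20.1
22 159 x [ 3.6 24.8] y [-16.9  18.2] z 24.1
26 1258 x [-5.8 29.9] y [-21.   23.3] z 29.1
30 710 x [-4.7 31.1] y [-22.   23.9] z 30.8
34 88 x [30.  31.8] y [-18.3  23.1] z 36.0
38 15 x [30.7 31.9] y [-17.2  22.4] z 39.2
[ 0.40870683 -0.36022856  0.19682314] [[ 0.0659  0.9978  0.0022]
 [ 0.9978 -0.0659 -0.0014]
 [-0.0012  0.0023 -1.    ]] [ 0.17481078  0.39143191 -4.17453662]
```

View pics/wr3.png

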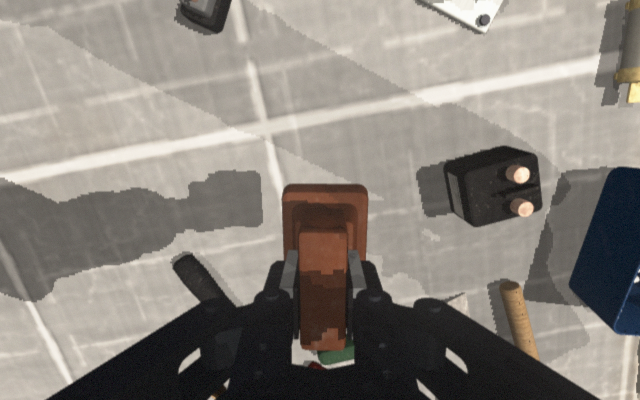

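apply_moves(increments=[{"dp": [0,0,0],"dr": [0,0,0.107],"gripper": 0},{"dp": [0,0,0],"dr": [0,0,0.107],"gripper": 0},{"dp": [0,0,0],"dr": [0,0,0.107],"gripper": 0},{"dp": [0,0,0],"dr": [0,0,0.107],"gripper": 0},{"dp": [2,0.4,0],"dr": [0,0,0],"gripper": 0},{"dp": [2,0.4,0],"dr": [0,0,0],"gripper": 0},{"dp": [2,0.4,0],"dr": [0,0,0],"gripper": 0},{"dp": [2,0.4,0],"dr": [0,0,0],"gripper": 0}])

```text
t: 8.02
tcp_pos: [0.4599, -0.2956, 0.1933]
tcp_rot: [0.859, 0.513, -0.001, -0.001]
force: [0.8, 0.2, -3.7]
grip_width: 0.216
grip_force: 58.9
```

apply_moves(increments=[{"dp": [2,0.4,0],"dr": [0,0,0],"gripper": 0},{"dp": [2,0.4,0],"dr": [0,0,0],"gripper": 0},{"dp": [2,0.4,0],"dr": [0,0,0],"gripper": 0},{"dp": [2,0.4,0],"dr": [0,0,0],"gripper": 0},{"dp": [0,0,0],"dr": [0,0,0],"gripper": 0},{"dp": [0,0,0],"dr": [0,0,0],"gripper": 0},{"dp": [0,0,0],"dr": [0,0,0],"gripper": 0},{"dp": [0,0,0],"dr": [0,0,0],"gripper": 0}])

```text
t: 8.68
tcp_pos: [0.5113, -0.235, 0.1946]
tcp_rot: [0.859, 0.512, -0.001, -0.0]
force: [0.1, -0.6, -2.3]
grip_width: 0.225
grip_force: 58.9
```

```bash
python3 - <<'E'
from rec import *
im,d,P=run("wr4",.556,-.154,.075,.024,.034,"receptacle_rim")
s=ctrl.get_state(); M=R.from_quat(s["tcp_rot"]).as_matrix(); print(M.round(4)); print(s["tcp_pos"],s["force"])
# pocket: low region inside the rim, near predicted centre
hsv=cv2.cvtColor(im,cv2.COLOR_BGR2HSV)
m=(hsv[...,0]<20)&(hsv[...,1]>120)&(hsv[...,2]>100)&(np.hypot(P[...,0]-.556,P[...,1]+.154)<.04)
print("contacts z",np.median(P[m][:,2])); fit(P,m)
rim=(np.hypot(P[...,0]-.556,P[...,1]+.154)<.075)&(P[...,2]>.024)&(P[...,2]<.034)
q=P[rim]-np.array([.5563,-.154,0]); a=np.radians(61.7)
ex=np.array([np.sin(a),-np.cos(a)]); ey=np.array([np.cos(a),np.sin(a)])
u=q[:,:2]@ex*1e3; v=q[:,:2]@ey*1e3
k=abs(v)<28; print("inner/outer x", np.percentile(u[k&(u<0)],[1,99]).round(1),np.percentile(u[k&(u>0)],[1,99]).round(1))
k=abs(u)<22; print("inner/outer y", np.percentile(v[k&(v<0)],[1,99]).round(1),np.percentile(v[k&(v>0)],[1,99]).round(1))
E
```

```text
[ 0.5115992  -0.23500125  0.19501424] -0.0
receptacle_rim {'centre': [79.9, 323.4], 'confidence': 0.71} [ 0.5574 -0.1496  0.0212]
[0.026  0.0294 0.0312]
3279 c [ 562.2 -144.8] size [94.8 70.2] yaw 61.709534
[[ 4.753e-01  8.798e-01 -2.000e-04]
 [ 8.798e-01 -4.753e-01 -1.000e-04]
 [-1.000e-04 -1.000e-04 -1.000e+00]]
[ 0.51195077 -0.23482272  0.19524883] [ 0.17716685 -0.3648333  -2.85198809]
contacts z 0.020327241212670655
1239 c [ 557.5 -153.3] size [38.5 37.9] yaw 61.400906
inner/outer x [-34.1 -26.2] [27.7 35.8]
inner/outer y [-51.  -29.3] [37.  54.3]
```

View pics/wr4.png

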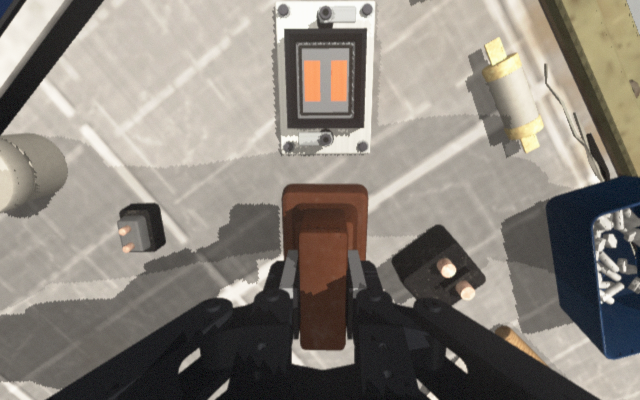

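```bash
python3 - <<'E'
from h import *
a=np.radians(61.7); ex=np.array([np.sin(a),-np.cos(a)]); ey=np.array([np.cos(a),np.sin(a)])
def pr(P,n):
    q=P[...,:2]-np.array([.5563,-.154]); u=q@ex*1e3; v=q@ey*1e3; z=P[...,2]
    rim=(z>.0265)&(z<.034)
    for lo,hi in((-33,-28),(29,34)):
        k=rim&(u>lo)&(u<hi)&(abs(v)<60); print(n,"wall",lo,k.sum(),np.percentile(v[k],[1,3,97,99]).round(1))
    for nm,k in(("x",abs(v)<20),("y",abs(u)<15)):
        w=u if nm=="x" else v; k=k&(abs(u)<38)&(abs(v)<46)&(z<.0265)&(z>.008)&(abs(w)<36); print("pocket",nm,np.percentile(w[k],[0.5,99.5]).round(1))
pr(np.load("wr4.npy"),"wr4"); pr(np.load("wr1.npy"),"wr1")
p,W=world("top"); pr(cloud(np.load("top0.npy"),p,W),"top")
E
```

```text
wr4 wall -33 584 [-35.4 -33.6  42.8  44.2]
wr4 wall 29 578 [-35.6 -33.8  42.8  44. ]
pocket x [-26.7  28.6]
pocket y [-29.4  35.7]
wr1 wall -33 152 [-35.7 -34.3  43.7  44.7]
wr1 wall 29 158 [-34.5 -32.6  43.8  45.4]
pocket x [-28.1  28.3]
pocket y [-29.9  35.2]
top wall -33 60 [-39.3 -37.1  39.2  40.8]
top wall 29 61 [-38.9 -36.8  38.3  39.7]
pocket x [-29.2  29.3]
pocket y [-33.2  34.8]
```

apply_moves(increments=[{"dp": [1.5,0.01,0],"dr": [0,0,0],"gripper": 0},{"dp": [2.2,0.01,0],"dr": [0,0,0],"gripper": 0},{"dp": [2.2,0.01,0],"dr": [0,0,0],"gripper": 0},{"dp": [2.2,0.01,1],"dr": [0,0,0],"gripper": 0},{"dp": [1.33,0.01,2],"dr": [0,0,0],"gripper": 0},{"dp": [0,0,2],"dr": [0,0,0],"gripper": 0},{"dp": [0,0,2],"dr": [0,0,0],"gripper": 0},{"dp": [0,0,1],"dr": [0,0,0],"gripper": 0}])

```text
t: 9.55
tcp_pos: [0.5567, -0.1509, 0.1133]
tcp_rot: [0.858, 0.513, -0.001, -0.001]
force: [-1.0, 0.1, -2.9]
grip_width: 0.222
grip_force: 59.0
```

```bash
python3 - <<'E'
from h import *
for _ in range(4): s=ctrl.get_state(); im,d=ctrl.capture("top")
ctrl_s=ctrl.capture("scene"); big=cv2.resize(ctrl_s[0][120:240,210:370],None,fx=4.5,fy=4.5,interpolation=cv2.INTER_CUBIC); cv2.imwrite("pics/sc5.png",big)
wi,wd=ctrl.capture("wrist"); cv2.imwrite("pics/wr5.png",wi)
p,W=world("top"); P=cloud(d,p,W); print(s["tcp_pos"],s["force"],R.from_quat(s["tcp_rot"]).as_matrix().round(4))
hsv=cv2.cvtColor(im,cv2.COLOR_BGR2HSV)
m=(hsv[...,0]<15)&(hsv[...,1]>90)&(np.hypot(P[...,0]-.557,P[...,1]+.153)<.06)&(d>0)
a=np.radians(61.7); ex=np.array([np.sin(a),-np.cos(a)]); ey=np.array([np.cos(a),np.sin(a)])
q=P[...,:2]-np.array([.5563,-.154]); u=q@ex*1e3; v=q@ey*1e3
print(m.sum(),"u",np.percentile(u[m],[1,99]).round(1),"v",np.percentile(v[m],[1,99]).round(1),"z",np.percentile(P[m][:,2],[1,50,99]).round(3))
E
```

```text
[ 0.55720751 -0.15187865  0.11519831] [-0.74117012  0.24413619 -3.51635866] [[ 4.749e-01  8.800e-01 -1.100e-03]
 [ 8.800e-01 -4.749e-01 -0.000e+00]
 [-5.000e-04 -9.000e-04 -1.000e+00]]
194 u [-24.   28.4] v [-36.6  -4.6] z [0.026 0.087 0.257]
```

View pics/sc5.png

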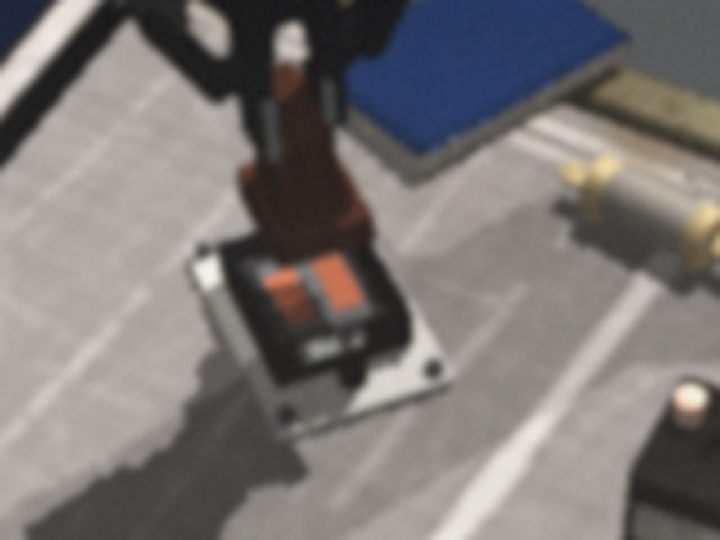

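View pics/wr5.png

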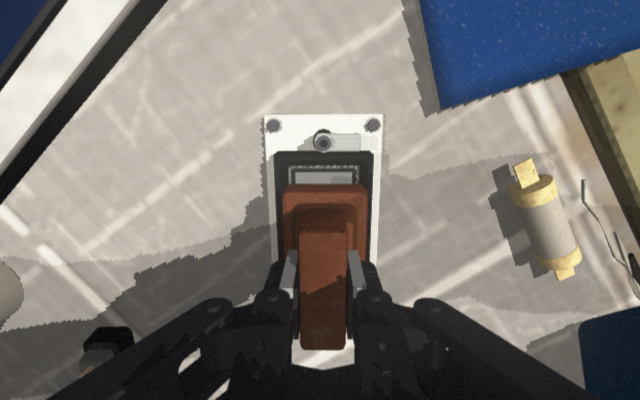

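The scene crop shows the plug hovering over the socket. In the wrist view the flange spans cols 283–367 and the rim 274–373, so they are near concentric. I'll take one numeric check in the tool frame.

```bash
python3 - <<'E'
from h import *
s=ctrl.get_state(); im,d=ctrl.capture("wrist"); p=ctrl.camera_params("wrist"); T=cloud(d,p,np.array(p["tool_from_camera"]))*1e3
print(s["tcp_pos"],s["force"])
x,y,z=[T[...,i] for i in range(3)]; zw=s["tcp_pos"][2]*1e3-z
g=lambda w:np.percentile(w,[1,3,97,99]).round(1)
k=(zw>27)&(zw<33)&(x>20)&(x<60)&(abs(y)<50); print("rim n",k.sum(),"x",g(x[k]),"y all",g(y[k]))
print("rim x far edge, |y|>20:",g(x[k&(abs(y)>20)]),"end wall inner (|y|<20)",g(x[k&(abs(y)<20)]))
k2=k&(x<33); print("side walls y-",g(y[k2&(y<0)])," y+",g(y[k2&(y>0)]))
k=(z>27)&(z<34)&(abs(y)<30)&(x<36)&(x>-20); print("flange y",g(y[k]),"x",g(x[k]),"z",np.median(z[k]))
k=(z>34)&(z<45)&(abs(y)<30)&(x<36)&(x>-20); print("flange side y",g(y[k]),"x",g(x[k]))
al=(zw>4)&(zw<9)&(x>0)&(x<90)&(abs(y)<60); print("plate y",g(y[al&(x>45)]),"x",g(x[al]))
E
```

```text
[ 0.55823403 -0.15210419  0.11656774] [-0.35576562 -0.2340717  -2.74650822]
rim n 1481 x [20.5 21.7 42.6 57.7] y all [-34.9 -34.2  33.8  34.5]
rim x far edge, |y|>20: [20.4 21.2 42.4 42.5] end wall inner (|y|<20) [35.2 35.9 56.8 58.4]
side walls y- [-35.2 -35.1 -28.1 -27.6]  y+ [27.1 27.7 34.5 34.7]
flange y [-23.4 -22.8  23.5  24. ] x [-8.5 -5.8 30.7 30.9] z 29.854827983812882
flange side y [-22.8 -21.8  23.1  24.2] x [27.8 29.1 31.9 32. ]
plate y [-44.3 -42.8  42.1  43.5] x [ 2.4  7.  68.8 68.9]
```

apply_moves(increments=[{"dp": [0.06,-0.07,0],"dr": [0,0,0],"gripper": 0},{"dp": [0,0,0.6],"dr": [0,0,0],"gripper": 0},{"dp": [0,0,0.7],"dr": [0,0,0],"gripper": 0},{"dp": [0,0,0.7],"dr": [0,0,0],"gripper": 0},{"dp": [0,0,0.6],"dr": [0,0,0],"gripper": 0},{"dp": [0,0,0.4],"dr": [0,0,0],"gripper": 0},{"dp": [0,0,0.2],"dr": [0,0,0],"gripper": 0},{"dp": [0,0,0],"dr": [0,0,0],"gripper": 0}])

```text
t: 10.57
tcp_pos: [0.5569, -0.1505, 0.0826]
tcp_rot: [0.859, 0.513, -0.0, -0.0]
force: [-0.6, -0.4, -3.1]
grip_width: 0.218
grip_force: 59.0
```

apply_moves(increments=[{"dp": [0,0,0.1],"dr": [0,0,0],"gripper": 0},{"dp": [0,0,0.1],"dr": [0,0,0],"gripper": 0},{"dp": [0,0,0.1],"dr": [0,0,0],"gripper": 0},{"dp": [0,0,0.1],"dr": [0,0,0],"gripper": 0},{"dp": [0,0,0.1],"dr": [0,0,0],"gripper": 0},{"dp": [0,0,0.1],"dr": [0,0,0],"gripper": 0},{"dp": [0,0,0],"dr": [0,0,0],"gripper": 0},{"dp": [0,0,0],"dr": [0,0,0],"gripper": 0}])

```text
t: 11.23
tcp_pos: [0.5572, -0.1505, 0.0773]
tcp_rot: [0.859, 0.513, -0.0, -0.0]
force: [0.1, -0.1, -3.3]
grip_width: 0.223
grip_force: 59.0
```

Underside is now at rim height (about 31 mm). Continuing in small steps.

apply_moves(increments=[{"dp": [0,0,0.08],"dr": [0,0,0],"gripper": 0},{"dp": [0,0,0.08],"dr": [0,0,0],"gripper": 0},{"dp": [0,0,0.08],"dr": [0,0,0],"gripper": 0},{"dp": [0,0,0.08],"dr": [0,0,0],"gripper": 0},{"dp": [0,0,0.08],"dr": [0,0,0],"gripper": 0},{"dp": [0,0,0.08],"dr": [0,0,0],"gripper": 0},{"dp": [0,0,0],"dr": [0,0,0],"gripper": 0},{"dp": [0,0,0],"dr": [0,0,0],"gripper": 0}])

```text
t: 11.9
tcp_pos: [0.5572, -0.1506, 0.0724]
tcp_rot: [0.859, 0.513, -0.0, -0.0]
force: [0.4, -0.6, -3.6]
grip_width: 0.223
grip_force: 59.0
```

apply_moves(increments=[{"dp": [0,0,0.05],"dr": [0,0,0],"gripper": 0},{"dp": [0,0,0.05],"dr": [0,0,0],"gripper": 0},{"dp": [0,0,0.05],"dr": [0,0,0],"gripper": 0},{"dp": [0,0,0.05],"dr": [0,0,0],"gripper": 0},{"dp": [0,0,0.05],"dr": [0,0,0],"gripper": 0},{"dp": [0,0,0.05],"dr": [0,0,0],"gripper": 0},{"dp": [0,0,0],"dr": [0,0,0],"gripper": 0},{"dp": [0,0,0],"dr": [0,0,0],"gripper": 0}])

```text
t: 12.57
tcp_pos: [0.5572, -0.1506, 0.0695]
tcp_rot: [0.859, 0.513, -0.0, 0.0]
force: [-1.0, -1.0, -3.3]
grip_width: 0.222
grip_force: 59.0
```

apply_moves(increments=[{"dp": [0,0,0.06],"dr": [0,0,0],"gripper": 0},{"dp": [0,0,0.06],"dr": [0,0,0],"gripper": 0},{"dp": [0,0,0.06],"dr": [0,0,0],"gripper": 0},{"dp": [0,0,0.06],"dr": [0,0,0],"gripper": 0},{"dp": [0,0,0.06],"dr": [0,0,0],"gripper": 0},{"dp": [0,0,0.05],"dr": [0,0,0],"gripper": 0},{"dp": [0,0,0.05],"dr": [0,0,0],"gripper": 0},{"dp": [0,0,0],"dr": [0,0,0],"gripper": 0}])

```text
t: 13.23
tcp_pos: [0.5574, -0.1506, 0.0656]
tcp_rot: [0.859, 0.513, 0.0, 0.0]
force: [-0.2, 0.8, 0.5]
grip_width: 0.221
grip_force: 59.4
```

apply_moves(increments=[{"dp": [0,0,0.05],"dr": [0,0,0],"gripper": 0},{"dp": [0,0,0.05],"dr": [0,0,0],"gripper": 0},{"dp": [0,0,0.05],"dr": [0,0,0],"gripper": 0},{"dp": [0,0,0.05],"dr": [0,0,0],"gripper": 0},{"dp": [0,0,0],"dr": [0,0,0],"gripper": 0},{"dp": [0,0,0],"dr": [0,0,0],"gripper": 0},{"dp": [0,0,0],"dr": [0,0,0],"gripper": 0},{"dp": [0,0,0],"dr": [0,0,0],"gripper": 0}])

```text
t: 13.9
tcp_pos: [0.5575, -0.1507, 0.0637]
tcp_rot: [0.859, 0.513, 0.0, 0.0]
force: [0.9, 0.1, 4.1]
grip_width: 0.218
grip_force: 59.8
```

apply_moves(increments=[{"dp": [0,0,0.06],"dr": [0,0,0],"gripper": 0},{"dp": [0,0,0.06],"dr": [0,0,0],"gripper": 0},{"dp": [0,0,0.06],"dr": [0,0,0],"gripper": 0},{"dp": [0,0,0.06],"dr": [0,0,0],"gripper": 0},{"dp": [0,0,0.06],"dr": [0,0,0],"gripper": 0},{"dp": [0,0,0.04],"dr": [0,0,0],"gripper": 0},{"dp": [0,0,0.03],"dr": [0,0,0],"gripper": 0},{"dp": [0,0,0],"dr": [0,0,0],"gripper": 0}])

```text
t: 14.57
tcp_pos: [0.5578, -0.1509, 0.0603]
tcp_rot: [0.859, 0.513, 0.0, 0.0]
force: [0.8, -0.7, 10.2]
grip_width: 0.218
grip_force: 60.5
```

```bash
python3 - <<'E'
from h import *
F=[];Z=[]
for _ in range(8): ctrl.capture("top"); s=ctrl.get_state(); F.append(s["force"]); Z.append(s["tcp_pos"])
print(np.mean(F,0).round(2),np.std(F,0).round(2),np.mean(Z,0).round(4),s["tcp_rot"],s["wrist_torque"])
E
```

```text
[ 0.66 -0.11 10.02] [0.29 0.49 0.29] [ 0.5578 -0.1508  0.0604] [8.58572038e-01 5.12692407e-01 5.26879385e-04 5.23200399e-04] [ 0.02708078  0.10492708 -0.04588939]
```

apply_moves(increments=[{"dp": [0,0,0.03],"dr": [0,0,0],"gripper": 0},{"dp": [0,0,0.03],"dr": [0,0,0],"gripper": 0},{"dp": [0,0,0],"dr": [0,0,0],"gripper": 0},{"dp": [0,0,0],"dr": [0,0,0],"gripper": 0},{"dp": [0,0,0],"dr": [0,0,0],"gripper": 0},{"dp": [0,0,0],"dr": [0,0,0],"gripper": 0},{"dp": [0,0,0],"dr": [0,0,0],"gripper": 0},{"dp": [0,0,0],"dr": [0,0,0],"gripper": 0}])

```text
t: 15.63
tcp_pos: [0.5579, -0.1509, 0.0599]
tcp_rot: [0.859, 0.513, 0.001, 0.001]
force: [0.5, -0.4, 10.2]
grip_width: 0.219
grip_force: 60.6
```

apply_moves(increments=[{"dp": [0,0,0],"dr": [0,0,0],"gripper": 0},{"dp": [0,0,0],"dr": [0,0,0],"gripper": 0},{"dp": [0,0,0],"dr": [0,0,0],"gripper": 0},{"dp": [0,0,0],"dr": [0,0,0],"gripper": 0},{"dp": [0,0,0],"dr": [0,0,0],"gripper": 0},{"dp": [0,0,0],"dr": [0,0,0],"gripper": 0},{"dp": [0,0,0],"dr": [0,0,0],"gripper": 0},{"dp": [0,0,0],"dr": [0,0,0],"gripper": 0}])

```text
t: 16.3
tcp_pos: [0.5579, -0.1509, 0.0599]
tcp_rot: [0.859, 0.513, 0.001, 0.001]
force: [0.8, -0.6, 10.6]
grip_width: 0.222
grip_force: 60.6
```

apply_moves(increments=[{"dp": [0,0,0],"dr": [0,0,0],"gripper": 0},{"dp": [0,0,0],"dr": [0,0,0],"gripper": 0},{"dp": [0,0,0],"dr": [0,0,0],"gripper": 0},{"dp": [0,0,0],"dr": [0,0,0],"gripper": 0},{"dp": [0,0,0],"dr": [0,0,0],"gripper": 0},{"dp": [0,0,0],"dr": [0,0,0],"gripper": 0},{"dp": [0,0,0],"dr": [0,0,0],"gripper": 0},{"dp": [0,0,0],"dr": [0,0,0],"gripper": 0}])

```text
t: 16.97
tcp_pos: [0.5579, -0.1509, 0.0599]
tcp_rot: [0.859, 0.513, 0.001, 0.001]
force: [0.6, 0.7, 9.9]
grip_width: 0.22
grip_force: 60.6
```

apply_moves(increments=[{"dp": [0,0,0],"dr": [0,0,0],"gripper": 0},{"dp": [0,0,0],"dr": [0,0,0],"gripper": 0},{"dp": [0,0,0],"dr": [0,0,0],"gripper": 0},{"dp": [0,0,0],"dr": [0,0,0],"gripper": 0},{"dp": [0,0,0],"dr": [0,0,0],"gripper": 0},{"dp": [0,0,0],"dr": [0,0,0],"gripper": 0},{"dp": [0,0,0],"dr": [0,0,0],"gripper": 0},{"dp": [0,0,0],"dr": [0,0,0],"gripper": 0}])

```text
t: 17.63
tcp_pos: [0.5579, -0.1509, 0.0599]
tcp_rot: [0.859, 0.513, 0.001, 0.001]
force: [-0.1, -0.9, 10.4]
grip_width: 0.221
grip_force: 60.6
```

apply_moves(increments=[{"dp": [0,0,0],"dr": [0,0,0],"gripper": 0},{"dp": [0,0,0],"dr": [0,0,0],"gripper": 0},{"dp": [0,0,0],"dr": [0,0,0],"gripper": 0},{"dp": [0,0,0],"dr": [0,0,0],"gripper": 0},{"dp": [0,0,0],"dr": [0,0,0],"gripper": 0},{"dp": [0,0,0],"dr": [0,0,0],"gripper": 0},{"dp": [0,0,0],"dr": [0,0,0],"gripper": 0},{"dp": [0,0,0],"dr": [0,0,0],"gripper": 0}])

```text
t: 18.3
tcp_pos: [0.5579, -0.1509, 0.0599]
tcp_rot: [0.859, 0.513, 0.001, 0.001]
force: [0.4, -0.4, 11.1]
grip_width: 0.221
grip_force: 60.6
```

```bash
python3 - <<'E'
from h import *
s=ctrl.get_state(); print(s["t"],s["tcp_pos"],s["force"],s["grip_force"])
s=ctrl.get_state(); im,d=ctrl.capture("wrist"); cv2.imwrite("pics/wr6.png",im)
p=ctrl.camera_params("wrist"); T=cloud(d,p,np.array(p["tool_from_camera"]))*1e3
x,y,z=[T[...,i] for i in range(3)]; zw=s["tcp_pos"][2]*1e3-z
hsv=cv2.cvtColor(im,cv2.COLOR_BGR2HSV); o=(hsv[...,0]<15)&(hsv[...,1]>110)
k=o&(z>22)&(z<40)&(x>20)&(x<36)&(abs(y)<30); print("flange top z world mm",np.percentile(zw[k],[10,50,90]),"y",np.percentile(y[k],[1,99]),"x",np.percentile(x[k],99))
k=~o&(x>15)&(x<46)&(abs(y)<40)&(zw>25)&(zw<36); print("rim z",np.percentile(zw[k],[10,50,90]),"y",np.percentile(y[k],[1,99]),"x",np.percentile(x[k&(abs(y)>22)],99))
E
```

```text
18.3 [ 0.55785891 -0.150855    0.05988148] [ 0.35833762 -0.37498538 11.05057775] 60.60845732688904
flange top z world mm [25.91625837 30.17378749 34.32931369] y [-22.8209791   22.65869152] x 31.279747253835055
rim z [26.71130866 29.46312483 30.63163255] y [-33.90479889  35.44126743] x 41.618821924871526
```

View pics/wr6.png

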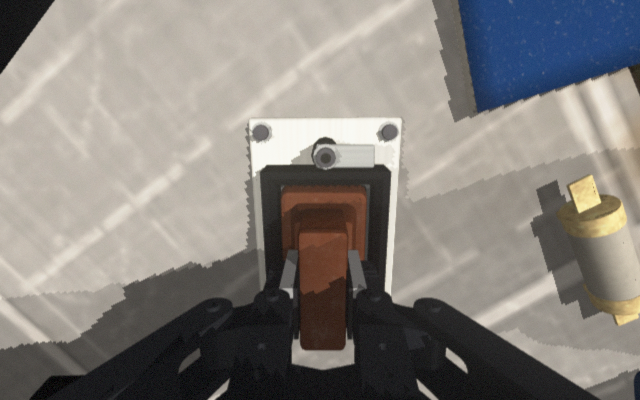

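The plug (cols 281–367, row 185 on) sits square in the socket (cols 262–391). Its flange is level with the rim (about 30 mm against 29.5 mm). The spring takes about 14 N, held steady for over 2.7 s. Handing in.

```bash
python3 -c "
from cell import ctrl
print(ctrl.hand_in())"
```

```text
the job is handed in; nothing more can be done
None
```

The plug is seated square in the receptacle with its flange flush to the rim. The arm held it pressed at about 14 N for over 2.7 s and was still gripping and pressing when I handed in; the hand-in returned no verdict.

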